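# Turn a resin bar line-up and load it into the light-curing unit

## Robot

A 7-joint arm with a two-finger parallel gripper is mounted at the origin on the work surface. World frame = base frame: x ahead of the robot, y to its left, z up, the work surface at z = 0. Lengths are in m, angles in rad, forces in N, time in s.
With the tool pointing down it reaches from about 0.425 to 0.875 m from the base axis. Payload 9.9 kg.
Tool frame: the origin (TCP) lies at the very end of the fingers, on their centre line; the grasp point (between the pads) lies 19 mm behind it; z points along the fingers, y is the line along which they close (so a half turn about z gives the same grasp; the last joint's range is limited). The gripper opens to 85 mm and grips with 20 to 120 N. Pads are 22 mm wide; open, the fingers measure 114 mm over their backs; the gripper's body (76 mm by 85 mm) begins 54 mm behind the grasp point. The pads swing forward as they close: fully open they stand 13 mm farther back than shut.
Start: joints at [1.184, 0.576, 0.025, 1.437, -0.015, 1.129, -0.057], TCP at [0.201, -0.644, 0.231] pointing down, gripper open.
Joint ranges: [-2.76, 2.76], [-0.34, 2.15], [-1.52, 1.57], [0.19, 2.46], [-1.09, 4.23], [0.17, 1.99], [-2.82, 2.82]. Speed limits (rad/s): [2.22, 2.22, 3.01, 3.01, 3.14, 3.14, 3.14].

## Interface

Orientations are given as [roll, pitch, yaw] about the fixed x, y, z axes, in that order (R = Rz(yaw) Ry(pitch) Rx(roll)).
In Python, from plant import bot, vision gives the robot as it stands.
- The arm moves only by the tool send_rows, never from a script. Its argument "deltas" is a list that holds one entry, the list of rows, each a list of 6 numbers: the shift along the tool's x, y, z in units of 80 mm (1.0 is 80 mm), then the turn, a rotation vector about the tool's x, y, z in units of 180 degrees (1.0 is 180 degrees). A call has 1 to 10 rows; each row is the pose to reach, as a shift and turn from the pose commanded when the call began, along the tool's axes at that moment, turning the shorter way round; what a row does not reach only later rows make up. A row lasts 1/10 s, in which the tool goes at most 50 mm and 8.59 degrees, less where a joint would pass 70% of its speed; a pose out of reach is approached as far as the arm can. A call with a number of a shift or a turn outside -1 to 1 is refused whole. A call with a gripper value outside its range is refused whole. "fingers" is the closure, from -1 (fully open) to 1 (shut), set as the call begins (left out, the last holds). The fingers move at their own pace and stop on an object; "grip_force" is the grip in N (left out, the last holds). Time passes only in rows, so rows that repeat a pose let the fingers close. It gives the time, the measured TCP pose, the force, the opening and the grip force at its end, in the units of the state.
- bot.sense(): the state, without advancing time (a new reading comes with each control period).
- vision.read_camera(name): name is "scene" or "top" or "wrist"; returns (picture, depth): 480x640x3 uint8, red, green, blue; 480x640 float32, m along the optical axis (not along the pixel's ray), 0 where there is no reading.
- vision.camera_model(name): a dict with "camera_matrix" (3x3 intrinsics, pixels), "world_from_camera" (4x4, takes a point from camera to world coordinates). Camera axes: x right, y down, z forward; pixel columns grow to the right and rows downward; lengths in m; the calibration is good to about 2 mm. A picture is of the moment at which its call begins: read the wrist's pose just before it. camera_model takes no time and is no camera call; for the wrist camera it gives the pose at the moment of the call.
- bot.job_done(): hands the job in; it is judged then, once.
The state is a dict: "clock": time; "qpos": joint angles; "qd": joint speeds; "tau": joint torques, N m; "tool_pos": TCP position; "ee_rot": TCP orientation; "contact_force": force on the tool from outside, world axes, zero at the start; "torque": the same for the moment, N m; "gripper_width": opening from 0.0 (shut) to 1.0 (fully open); "finger_force": force on a finger pad.
Only numpy, scipy, OpenCV 4.12 (cv2) and the standard library are available. Lean on these libraries where they do the work, as an engineer would, in place of code of your own. Each camera call takes 0.05 s, during which the arm holds its last target. There are 200 camera calls.

## Task

The ivory resin bar on the grey bench mat has a red line along one side: without lifting it, roll it along the mat until the red line faces straight up. Then lay it gently, line still up, in the two blue saddles of the metal tray, and slide the loaded tray fully home into the light-curing unit, under its orange visor. Leave everything else on the bench where it stands.

Things in the scene. Friction and masses are not known exactly. Their poses are not given: they have to be found in the camera images.
- bar: ivory round bar, 32 mm diameter, 100 mm long, about 120 g. Origin at its centre; x along its length (the ends are alike); its z points from the centre to the red line, an 8 mm wide stripe along the whole length, with a short red stroke on each end face. At first it lies on the mat (axis 20 mm above the bench) in any direction, the line about 100 degrees from the top.
- bar_center (a point): centre of the bar
- mat: flat grey silicone mat, 260 x 260 x 4 mm, fixed to the bench. Origin at the centre of its underside, z up, sides along x and y. The bar starts near its middle.
- tray: loose aluminium tray, 5 mm thick, 90 mm wide (y), reaching from 65 mm ahead (+x, the end that enters the unit) to 100 mm behind its origin, which is on the underside below the middle of the saddles; about 350 g, on the bench. Two blue V saddles, 12 mm thick, 42 mm wide, at x = -35 and +35 mm; the bar lies in them along x. Free plate between them (58 mm).
- cradle (a point): where the centre of the bar must lie: 35 mm above the tray's origin (and the bench); axes as the tray
- tab (a point): point to grip on the tray's upright black tab: 35 mm above the bench, 85 mm behind the tray's origin, 15 mm below the tab's top. The tab is 14 mm thick (y), 24 mm long (x), 50 mm high. Axes as the tray.
- unit: white light-curing unit, fixed, 180 mm wide, 200 mm high, 180 mm deep. Origin at bench level, middle of the lower edge of its front opening; x points into it, z up. The opening is 98 mm wide, 80 mm high, without a floor (the tray slides on the bench), with flared steel guides reaching 18 mm out in front. The chamber ends at a stop 125 mm in.
- home (a point): where the tray's origin is when fully home: on the bench 60 mm inside the opening; axes as the unit. The tab then stands 25 mm outside the opening.
- visor (a point): middle of the front lower edge of the unit's orange visor, 170 mm wide, jutting out 50 mm over the opening, underside 190 mm above the bench. Under it there is no room for a vertical gripper at the tab; one leaning back 30 to 45 degrees fits.
- jar: bystander: amber jar, 52 mm diameter, 60 mm high; origin under its centre
- bowl: bystander: green bowl, 90 mm diameter, 50 mm high; origin under its centre
- carver: bystander: carving tool with black handle, 150 mm long, along its x
- spool: bystander: dark green spool, 52 mm diameter, 50 mm high; origin under its centre
- waxblock: bystander: pink wax block 50 x 35 x 20 mm; origin under its centre
- redbin: bystander: open red bin 110 x 150 x 45 mm; origin under its centre
- cast: bystander: round dental cast, 74 mm diameter, 34 mm high; origin under its centre
Not all that is in view belongs to the job. What is shaped like the tray but green is not meant.

How it is judged:
By the outcome, as a careful person would: the job done as asked, in the order asked, and still so for the second after the job is handed in, with the robot touching nothing.
It also fails if it takes over 72 s, if anything falls off the work surface, if the arm or the gripper's body presses on something with over 40 N, if the wrist force passes 120 N, or if a joint passes its speed limit or range.

## Working session

There is one attempt and no reset: what is moved stays moved. The work goes in short steps, Python scripts to look and compute and a tool call to move; the robot and the scene stay as the last step left them, time stands still between calls to the robot, and variables do not carry over. Pictures are saved under pics/ and viewed, at most 10 in all, crops included, and the job is handed in when it is done.

Besides the shell and the picture viewer there is one more tool, called after ">>>" as name([rows], argument=value, ...), one row to a line, values as JSON. send_rows: Moves the arm, as the interface text tells. Its arguments: {"type":"object","properties":{"deltas":{"type":"array"},"fingers":{"type":"number"},"grip_force":{"type":"number"}},"required":["deltas"]}

```bash
ls; mkdir -p pics; cat > h.py <<'E'
import numpy as np, cv2
from plant import bot, vision
from scipy.spatial.transform import Rotation as R
def cap(n,f=None):
    M=vision.camera_model(n); p,d=vision.read_camera(n)
    if f: cv2.imwrite('pics/'+f,cv2.cvtColor(p,cv2.COLOR_RGB2BGR)); np.savez('pics/'+f+'.npz',p=p,d=d,K=M['camera_matrix'],T=M['world_from_camera'])
    return p,d,np.array(M['camera_matrix']),np.array(M['world_from_camera'])
def cloud(d,K,T):
    v,u=np.mgrid[:d.shape[0],:d.shape[1]]
    c=np.stack([(u-K[0,2])/K[0,0]*d,(v-K[1,2])/K[1,1]*d,d],-1)
    return c@T[:3,:3].T+T[:3,3]
E
python3 - <<'E'
from h import *
for n in('scene','top'):
    p,d,K,T=cap(n,n+'1.png'); print(n,K[0],T.round(3).tolist())
print(bot.sense())
E
```

```text
pics
scene [547.49063      0.         326.26501325] [[0.868, 0.357, -0.346, 0.956], [0.496, -0.641, 0.585, -0.794], [-0.013, -0.679, -0.734, 1.083], [0.0, 0.0, 0.0, 1.0]]
top [542.46355123   0.         315.28619339] [[0.001, -0.971, 0.24, 0.208], [-1.0, -0.0, 0.003, -0.047], [-0.003, -0.24, -0.971, 1.39], [0.0, 0.0, 0.0, 1.0]]
{'clock': 0.1, 'qpos': array([ 1.18421168,  0.57645371,  0.02485205,  1.43781206, -0.01499069,
        1.1289793 , -0.05647157]), 'qd': array([ 0.00026379, -0.00241143,  0.0020262 , -0.00203723, -0.00140328,
       -0.00099866, -0.0015423 ]), 'tau': array([ 5.35511106e-03, -7.67294741e+01,  2.25698613e+00, -2.86605281e+01,
        1.55747600e-02,  8.54294922e-03, -1.91405078e-06]), 'tool_pos': array([ 0.20115617, -0.64391886,  0.23052938]), 'ee_rot': array([-3.14012742e+00,  8.58570275e-05,  3.02845854e-01]), 'contact_force': array([-0.72734915, -0.61735154,  0.03648835]), 'torque': array([-0.01324581,  0.03430968, -0.02010817]), 'finger_force': 0.0, 'gripper_width': 1.0015593932181055}
```

View pics/scene1.png

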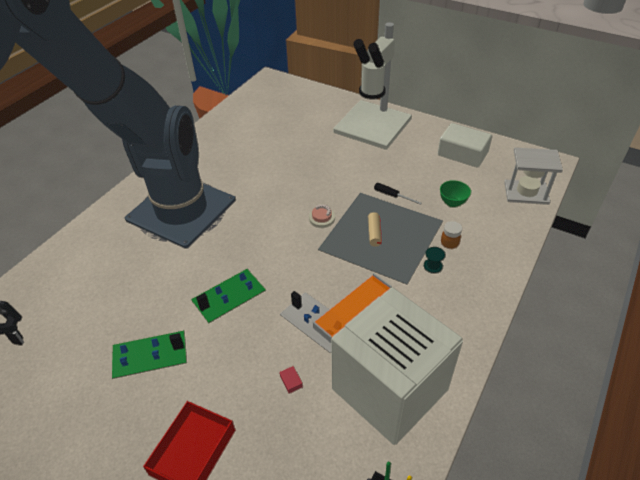

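View pics/top1.png

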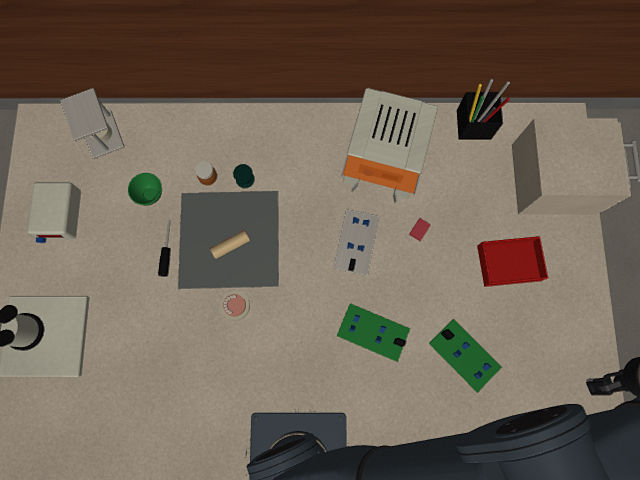

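The scene shows the unit (visor at about 350,305), the tray in front of it with its tab at (297,300), and the bar on the mat at (375,228). In the top view the bar is at (230,245), the tray tab at (352,265), the saddles at (360,221) and (356,247), and the visor front edge runs from (343,176) to (416,192).

```bash
cat > m.py <<'E'
from h import *
def fit(P):
    c=(P[:,:2].max(0)+P[:,:2].min(0))/2; r=cv2.minAreaRect((P[:,:2]*1000).astype(np.float32)); return r
if __name__=='__main__':
  for n in('scene','top'):
    z=np.load(f'pics/{n}1.png.npz'); p,d,K,T=z['p'].astype(int),z['d'],z['K'],z['T']
    W=cloud(d,K,T); hsv=cv2.cvtColor(z['p'],cv2.COLOR_RGB2HSV).astype(int)
    h,s,v=hsv[...,0],hsv[...,1],hsv[...,2]
    v_,u_=np.mgrid[:480,:640]
    def box(a,b,c,e): return (u_>a)&(u_<b)&(v_>c)&(v_<e)
    B=dict(scene=dict(bar=box(355,395,205,250),sad=box(298,325,300,325),tab=box(288,303,288,309),vis=box(310,400,270,345)),
           top=dict(bar=box(205,255,228,262),sad=box(340,372,213,254),tab=box(346,357,257,272),vis=box(338,424,150,196)))[n]
    S=dict(bar=(s>60)&(h<25)&(v>90),sad=(h>100)&(h<125)&(s>90),tab=v<60,vis=(h<18)&(s>180))
    for k in B:
        m=B[k]&S[k]&(d>0); P=W[m]; z_=P[:,2]
        print(n,k,m.sum(),'med',np.median(P,0).round(4),'zpct',np.percentile(z_,[3,50,97]).round(4),'rect',[np.round(x,1) for x in fit(P[z_>np.percentile(z_,97)-(.02 if k!='vis' else .008)])])
        if k=='vis': print(cv2.boxPoints(fit(P)).round(0).tolist())
    m=B['bar']&(S['bar']); q=W[~m&box(*((340,430,200,260) if n=='scene' else (190,270,200,280)))]; print('mat z',np.median(q[:,2]))
    if n=='top':
        c=np.hstack([cv2.resize(z['p'][215:275,195:265],None,fx=5,fy=5,interpolation=2),cv2.resize(z['p'][150:280,330:430],None,fx=4,fy=4,interpolation=2)[:300*1]]) if 0 else None
    a=z['p'][200:255,345:405] if n=='scene' else z['p'][220:275,200:260]
    cv2.imwrite(f'pics/crop_{n}.png',cv2.cvtColor(cv2.resize(a,(480,440),interpolation=cv2.INTER_CUBIC),cv2.COLOR_RGB2BGR))
  a=cv2.imread('pics/crop_scene.png');b=cv2.imread('pics/crop_top.png');cv2.imwrite('pics/c.png',cv2.resize(np.hstack([a,b]),(800,367)))
E
python3 m.py
```

```text
scene bar 400 med [0.5383 0.1702 0.0324] zpct [0.0054 0.0324 0.0393] rect [array([534.9, 180.3]), array([ 32.7, 106.8]), np.float64(28.9)]
scene sad 75 med [ 0.5282 -0.1381  0.0241] zpct [0.0108 0.0241 0.0313] rect [array([ 527.8, -145.9]), array([42.4, 13. ]), np.float64(78.5)]
scene tab 126 med [ 0.4823 -0.1397  0.0382] zpct [0.0113 0.0382 0.0513] rect [array([ 480.1, -135.8]), array([13.2, 23.5]), np.float64(78.0)]
scene vis 1492 med [ 0.6596 -0.1972  0.1965] zpct [0.1936 0.1965 0.1997] rect [array([ 659.9, -192.4]), array([168.8,  49.6]), np.float64(74.2)]
[[613.0, -267.0], [661.0, -280.0], [707.0, -118.0], [659.0, -104.0]]
mat z 0.0043832195350002046
top bar 479 med [0.53   0.1798 0.0326] zpct [0.0193 0.0326 0.0395] rect [array([532. , 179.6]), array([31.2, 99.9]), np.float64(29.5)]
top sad 111 med [ 0.5866 -0.1525  0.0248] zpct [0.0149 0.0248 0.0321] rect [array([ 561.7, -152.8]), array([41.4, 83.1]), np.float64(77.8)]
top tab 61 med [ 0.475  -0.134   0.0475] zpct [0.0085 0.0475 0.0548] rect [array([ 477.4, -134.2]), array([12.2, 23.8]), np.float64(78.6)]
top vis 1442 med [ 0.6609 -0.1951  0.1961] zpct [0.1918 0.1961 0.2007] rect [array([ 660.9, -194.3]), array([168.7,  51.3]), np.float64(73.9)]
[[610.0, -267.0], [662.0, -283.0], [714.0, -117.0], [662.0, -101.0]]
mat z 0.0037383417646825734
```

View pics/c.png

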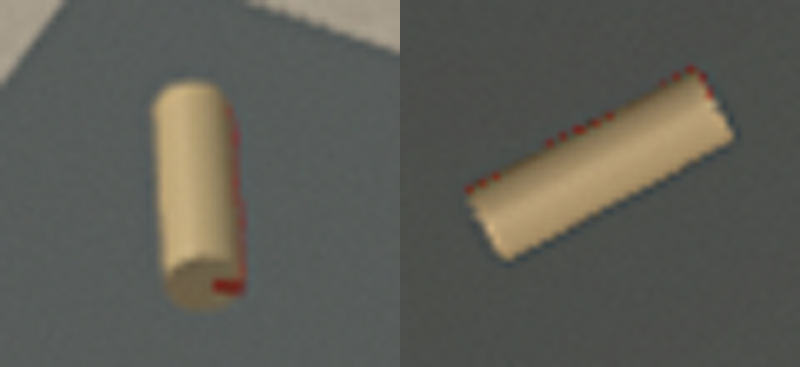

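The crop shows the red line low on the bar's far (+x, +y) side, with the end stroke at about (228,287), so the bar must roll toward the base. The two views agree on the bar at (0.532, 0.180), tray at (0.5615, -0.153) with yaw -12.2°, and unit yaw -16°. I'll roll it by pressing lightly on top with shut fingers.

```bash
cat > plan.py <<'E'
from h import *
import json
def Rd(yaw,tilt=0): # tool down, tool x at yaw deg; tilt about tool y (deg)
    return R.from_euler('z',yaw,degrees=True)*R.from_euler('x',180,degrees=True)*R.from_euler('y',tilt,degrees=True)
def cur(): s=bot.sense(); return s['tool_pos'],R.from_euler('xyz',s['ee_rot'])
def plan(wps,p=None,r=None,dec=3):
    """wps: (pos,Rot,[step m]); splits into calls within +-0.08 per axis; prints final row and rows needed"""
    if p is None: p,r=cur()
    for w in wps:
        P,Q=np.array(w[0],float),w[1]; n=1
        p0,r0=p,r; rv=(r0.inv()*Q).as_rotvec()
        while 1:
            ok=True;pp,rr=p0,r0;out=[]
            for i in range(1,n+1):
                t=p0+(P-p0)*i/n; q=r0*R.from_rotvec(rv*i/n)
                d=np.r_[rr.inv().apply(t-pp)/.08,(rr.inv()*q).as_rotvec()/np.pi]; 
                if abs(d[:3]).max()>1: ok=False
                k=int(np.ceil(max(np.linalg.norm(t-pp)/.05,np.degrees(np.linalg.norm(rv)/n)/8.59,1)-1e-6)); out.append((d,k)); 
                d=d.round(dec); pp=pp+rr.apply(d[:3]*.08); rr=rr*R.from_rotvec(d[3:]*np.pi)
            if ok or n>12: break
            n+=1
        for d,k in out: print(k,json.dumps((d.round(dec)+0).tolist()))
        p,r=pp,rr; print('  ->',p.round(4),r.as_euler('xyz',degrees=True).round(1))
E
python3 - <<'E'
from plan import *
n=np.array([np.cos(np.radians(29.5)),np.sin(np.radians(29.5))]); b=np.array([.532,.180])
s=b+.007*n
plan([([.45,-.33,.25],Rd(17.35)),([.47,0,.22],Rd(29.5)),([*s,.12],Rd(29.5))])
E
```

```text
2 [0.828, -0.564, -0.048, 0.0, 0.0, 0.0]
2 [0.828, -0.563, -0.048, 0.0, 0.0, 0.0]
2 [0.828, -0.564, -0.048, 0.0, 0.0, 0.0]
2 [0.827, -0.563, -0.048, 0.0, 0.0, 0.0]
2 [0.828, -0.564, -0.048, 0.0, 0.0, 0.0]
  -> [ 0.45 -0.33  0.25] [-179.9    0.    17.4]
2 [0.367, -0.966, 0.095, 0.0, 0.0, -0.017]
2 [0.419, -0.944, 0.095, 0.0, 0.0, -0.017]
2 [0.468, -0.921, 0.096, 0.0, 0.0, -0.017]
2 [0.516, -0.895, 0.095, 0.0, 0.0, -0.016]
  -> [0.47 0.   0.22] [-179.9   -0.    29.4]
3 [0.934, -0.789, 0.626, 0.0, 0.0, 0.0]
3 [0.934, -0.788, 0.627, 0.0, 0.0, 0.0]
  -> [0.5381 0.1834 0.12  ] [-179.9   -0.    29.4]
```

>>> send_rows([
  [[0.414,-0.282,-0.024,0,0,0],[0.828,-0.564,-0.048,0,0,0]],
], fingers=1)

```text
clock: 0.3
tool_pos: [0.2505, -0.581, 0.2343]
ee_rot: [-3.14, 0.0, 0.3]
contact_force: [0.7, -0.2, -0.2]
gripper_width: 0.689
finger_force: 0.0
```

>>> send_rows([
  [[0.414,-0.282,-0.024,0,0,0],[0.828,-0.564,-0.048,0,0,0]],
])

```text
clock: 0.5
tool_pos: [0.3015, -0.5171, 0.2387]
ee_rot: [-3.141, 0.0, 0.303]
contact_force: [1.2, 0.1, -0.1]
gripper_width: 0.333
finger_force: 0.0
```

>>> send_rows([
  [[0.414,-0.282,-0.024,0,0,0],[0.828,-0.564,-0.048,0,0,0]],
])

```text
clock: 0.7
tool_pos: [0.3513, -0.4543, 0.2426]
ee_rot: [-3.141, 0.0, 0.303]
contact_force: [1.1, -0.1, 0.5]
gripper_width: 0.003
finger_force: 0.0
```

>>> send_rows([
  [[0.414,-0.282,-0.024,0,0,0],[0.828,-0.564,-0.048,0,0,0]],
])

```text
clock: 0.9
tool_pos: [0.401, -0.3915, 0.2465]
ee_rot: [-3.141, 0.0, 0.303]
contact_force: [1.6, -0.8, 0.3]
gripper_width: -0.0
finger_force: 0.0
```

>>> send_rows([
  [[0.414,-0.282,-0.024,0,0,0],[0.828,-0.564,-0.048,0,0,0]],
])

```text
clock: 1.1
tool_pos: [0.4508, -0.3287, 0.2504]
ee_rot: [-3.141, 0.0, 0.303]
contact_force: [0.3, -0.4, -1.1]
gripper_width: -0.001
finger_force: 0.0
```

>>> send_rows([
  [[0.18,-0.48,0.047,0,0,-0.008],[0.367,-0.966,0.095,0,0,-0.017]],
])

```text
clock: 1.3
tool_pos: [0.4555, -0.246, 0.2424]
ee_rot: [-3.141, 0.0, 0.358]
contact_force: [0.7, 0.1, -0.7]
gripper_width: -0.0
finger_force: 0.0
```

>>> send_rows([
  [[0.21,-0.47,0.047,0,0,-0.008],[0.419,-0.944,0.095,0,0,-0.017]],
])

```text
clock: 1.5
tool_pos: [0.4599, -0.1635, 0.235]
ee_rot: [-3.141, 0.0, 0.411]
contact_force: [1.1, -0.4, 1.1]
gripper_width: 0.003
finger_force: 0.0
```

>>> send_rows([
  [[0.23,-0.46,0.047,0,0,-0.008],[0.468,-0.921,0.096,0,0,-0.017]],
])

```text
clock: 1.7
tool_pos: [0.4648, -0.0812, 0.2274]
ee_rot: [-3.142, 0.0, 0.464]
contact_force: [0.4, -0.5, -0.2]
gripper_width: 0.001
finger_force: 0.0
```

>>> send_rows([
  [[0.26,-0.45,0.047,0,0,-0.008],[0.516,-0.895,0.095,0,0,-0.016],[0.516,-0.895,0.095,0,0,-0.016]],
])

```text
clock: 2.0
tool_pos: [0.47, 0.0057, 0.2196]
ee_rot: [-3.139, -0.001, 0.522]
contact_force: [-0.2, -0.4, 0.5]
gripper_width: 0.0
finger_force: 0.0
```

```bash
python3 - <<'E'
from plan import *
M=vision.camera_model('wrist');p,r=cur();print(p,r.as_euler('xyz'))
T=np.eye(4);T[:3,:3]=r.as_matrix();T[:3,3]=p
print(np.linalg.inv(T)@M['world_from_camera'])
n=np.array([np.cos(np.radians(29.5)),np.sin(np.radians(29.5))]); b=np.array([.532,.180])
plan([([*(b-.03*n),.20],Rd(29.5))])
E
```

```text
[0.46999769 0.00567718 0.21963274] [-3.13917690e+00 -8.42020846e-04  5.22147401e-01]
[[-9.23017476e-04 -9.53658542e-01 -3.00889570e-01  7.72004000e-02]
 [ 9.99999551e-01 -9.45204400e-04 -7.18363608e-05 -7.45180486e-04]
 [-2.15894786e-04 -3.00889501e-01  9.53658986e-01 -1.42672587e-01]
 [ 0.00000000e+00  0.00000000e+00  0.00000000e+00  1.00000000e+00]]
2 [0.692, -0.752, 0.125, 0.0, 0.0, 0.001]
2 [0.689, -0.754, 0.125, -0.001, 0.0, 0.001]
  -> [0.5059 0.1652 0.2   ] [180.   -0.   29.6]
```

>>> send_rows([
  [[0.35,-0.38,0.06,0,0,0],[0.692,-0.752,0.125,0,0,0.001]],
])

```text
clock: 2.2
tool_pos: [0.4891, 0.0791, 0.21]
ee_rot: [3.141, 0.0, 0.507]
contact_force: [0.7, 1.2, 1.5]
gripper_width: 0.0
finger_force: 0.0
```

>>> send_rows([
  [[0.35,-0.38,0.06,0,0,0],[0.69,-0.753,0.125,0,0,0],[0.69,-0.753,0.125,0,0,0],[0.69,-0.753,0.125,0,0,0]],
])

```text
clock: 2.6
tool_pos: [0.5074, 0.1591, 0.1994]
ee_rot: [-3.141, 0.001, 0.512]
contact_force: [0.4, -0.9, 0.2]
gripper_width: -0.002
finger_force: 0.0
```

```bash
cat > barm.py <<'E'
from plan import *
def bar(fn,rp=None,show=True):
    """fit bar and red line from the wrist camera"""
    p,d,K,T=cap('wrist',fn); W=cloud(d,K,T); hsv=cv2.cvtColor(p,cv2.COLOR_RGB2HSV).astype(int); h,s,v=[hsv[...,i] for i in range(3)]
    X=W; near=(d>0)&(W[...,2]>.012)&(W[...,2]<.06)&(np.hypot(W[...,0]-.515,W[...,1]-.17)<.09)
    red=near&((h<6)|(h>172))&(s>140); ivory=near&(h>=8)&(h<28)&(s>50)
    P=W[ivory|red]; print('n',ivory.sum(),red.sum(),'top z',np.percentile(P[:,2],98))
    r=cv2.minAreaRect((P[P[:,2]>.021][:,:2]*1000).astype(np.float32)); print('rect',r)
    if red.sum()>20: Q=W[red]; print('red mean',Q.mean(0).round(4),'rect',cv2.minAreaRect((Q[:,:2]*1000).astype(np.float32)))
    return p,W,ivory,red
if __name__=='__main__':
    import sys; print(cur()[0],bot.sense()['clock']); bar(sys.argv[1])
E
python3 barm.py w1.png
```

```text
[0.50735082 0.15910111 0.19944859] 2.6
n 4618 83 top z 0.03700694463922566
rect ((533.1605224609375, 182.65020751953125), (31.986772537231445, 100.03165435791016), 28.458786010742188)
red mean [0.5404 0.2017 0.0213] rect ((543.2025756835938, 196.7803192138672), (0.3061256408691406, 82.86595153808594), 29.240005493164062)
```

View pics/w1.png

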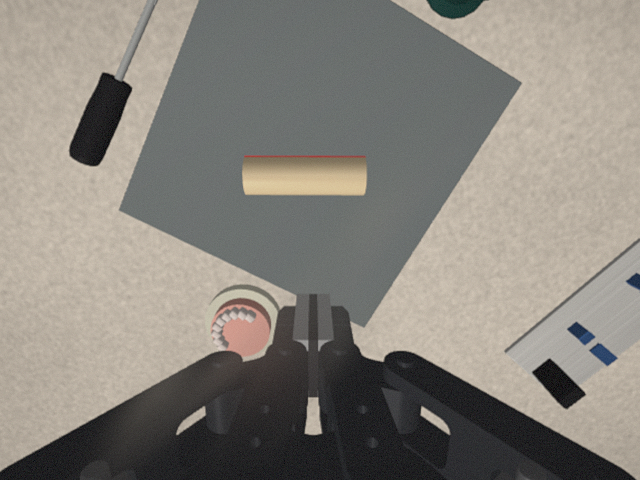

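The wrist view shows the bar at (305,175) with the red line along its far edge (row 157). It agrees with the other views, at about (0.5325, 0.181). Next I'll descend onto its top.

```bash
python3 - <<'E'
from plan import *
a=np.radians(29);n=np.array([np.cos(a),np.sin(a)]); b=np.array([.5325,.181])
plan([([*(b+.007*n),.12],Rd(29)),([*(b+.007*n),.045],Rd(29))])
z=np.load('pics/w1.png.npz');W=cloud(z['d'],z['K'],z['T']);c=W[(W[...,2]>.025)&(W[...,2]<.05)&(W[...,0]<.5)&(W[...,1]>.1)&(W[...,1]<.3)&(np.arange(640)[None]<290)]
print('cast',cv2.minEnclosingCircle((c[:,:2]*1000).astype(np.float32)))
E
```

```text
2 [0.504, -0.1, 0.995, 0.0, 0.0, 0.001]
  -> [0.5386 0.1844 0.12  ] [1.8e+02 1.0e-01 2.9e+01]
2 [0.001, 0.0, 0.937, 0.0, 0.0, 0.0]
  -> [0.5386 0.1844 0.045 ] [1.8e+02 1.0e-01 2.9e+01]
cast ((426.20306396484375, 184.5679931640625), 81.71138763427734)
```

>>> send_rows([
  [[0.25,-0.05,0.5,0,0,0],[0.504,-0.1,0.995,0,0,0.001],[0.504,-0.1,0.995,0,0,0.001]],
])

```text
clock: 2.95
tool_pos: [0.5379, 0.1842, 0.1158]
ee_rot: [-3.141, 0.007, 0.506]
contact_force: [-0.6, -0.7, 1.4]
gripper_width: 0.003
finger_force: 0.0
```

>>> send_rows([
  [[0,0,0.5,0,0,0],[0,0,0.937,0,0,0],[0,0,0.937,0,0,0],[0,0,0.937,0,0,0],[0,0,0.937,0,0,0]],
])

```text
clock: 3.45
tool_pos: [0.5401, 0.1853, 0.0478]
ee_rot: [3.141, -0.003, 0.506]
contact_force: [0.3, -0.4, 1.1]
gripper_width: -0.004
finger_force: 0.0
```

>>> send_rows([
  [[0,0,0.05,0,0,0],[0,0,0.08,0,0,0],[0,0,0.1,0,0,0],[0,0,0.1,0,0,0]],
])

```text
clock: 3.85
tool_pos: [0.5388, 0.1855, 0.0375]
ee_rot: [3.142, 0.0, 0.507]
contact_force: [-0.7, -0.7, -0.4]
gripper_width: -0.0
finger_force: 0.0
```

>>> send_rows([
  [[0,0,0.015,0,0,0],[0,0,0.025,0,0,0],[0,0,0.025,0,0,0]],
])

```text
clock: 4.15
tool_pos: [0.5396, 0.186, 0.036]
ee_rot: [3.141, -0.002, 0.507]
contact_force: [0.8, 0.7, 5.7]
gripper_width: 0.002
finger_force: 2.6
```

>>> send_rows([
  [[0,0,0.008,0,0,0],[-0.03,0,0.008,0,0,0],[-0.07,0,0.008,0,0,0],[-0.11,0,0.008,0,0,0],[-0.15,0,0.008,0,0,0],[-0.19,0,0.008,0,0,0],[-0.23,0,0.008,0,0,0],[-0.27,0,0.008,0,0,0],[-0.31,0,0.008,0,0,0],[-0.35,0,0.008,0,0,0]],
])

```text
clock: 5.15
tool_pos: [0.5156, 0.1726, 0.0359]
ee_rot: [3.141, -0.003, 0.507]
contact_force: [-0.3, 0.4, 10.8]
gripper_width: -0.0
finger_force: 5.2
```

>>> send_rows([
  [[0,0,0,0,0,0],[0,0,-0.2,0,0,0],[-0.9,0,-0.9,0,0,0],[-0.9,0,-0.9,0,0,0],[-0.9,0,-0.9,0,0,0],[-0.9,0,-0.9,0,0,0]],
])

```text
clock: 5.75
tool_pos: [0.4519, 0.137, 0.1076]
ee_rot: [3.141, -0.002, 0.507]
contact_force: [0.1, 0.1, 0.1]
gripper_width: 0.003
finger_force: 0.0
```

```bash
python3 barm.py w2.png; python3 -c "
import cv2;a=cv2.imread('pics/w2.png');cv2.imwrite('pics/w2c.png',a)"
```

```text
[0.45187967 0.13700127 0.10760888] 5.75
n 8297 1839 top z 0.03694088628133268
rect ((520.1847534179688, 175.0585174560547), (31.146387100219727, 100.5992431640625), 29.00940704345703)
red mean [0.5303 0.1807 0.0312] rect ((530.28271484375, 180.65713500976562), (5.4322614669799805, 100.59394073486328), 28.767074584960938)
```

View pics/w2.png

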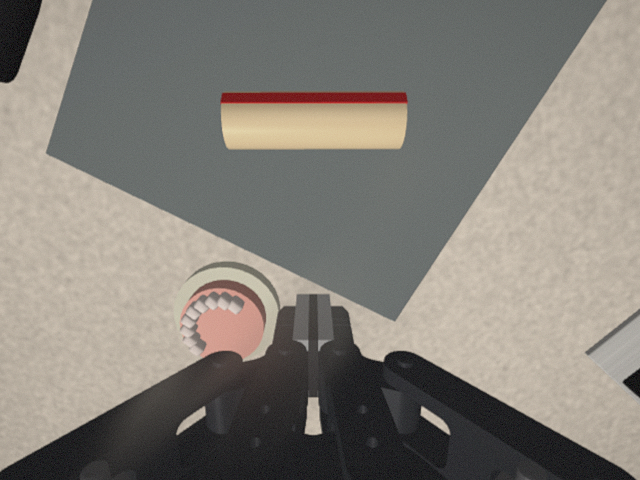

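The line is now about 47° from the top: the red centroid sits 11.5 mm off the axis and the visible stripe is 5.4 mm wide. The second stroke needs about 26 mm of tool travel.

```bash
python3 - <<'E'
from plan import *
plan([([.5259,.1783,.05],Rd(29)),([.5259,.1783,.0355],Rd(29))])
z=np.load('pics/w2.png.npz');W=cloud(z['d'],z['K'],z['T']);c=W[(W[...,2]>.025)&(W[...,2]<.05)&(np.arange(640)[None]<270)&(np.arange(640)[None]>170)&(np.arange(480)[:,None]>250)&(np.arange(480)[:,None]<340)]
print('cast',cv2.minEnclosingCircle((c[:,:2]*1000).astype(np.float32)))
E
```

```text
2 [0.526, 0.0, 0.357, 0.0, 0.0, 0.0]
2 [0.527, 0.0, 0.357, 0.0, 0.0, 0.0]
  -> [0.5259 0.1783 0.05  ] [ 1.8e+02 -1.0e-01  2.9e+01]
1 [-0.001, 0.0, 0.181, 0.0, 0.0, 0.0]
  -> [0.5259 0.1783 0.0355] [ 1.8e+02 -1.0e-01  2.9e+01]
cast ((375.9246826171875, 165.70736694335938), 28.14956283569336)
```

>>> send_rows([
  [[0.5,0,0.1,0,0,0],[1,0,0.3,0,0,0],[1,0,0.7,0,0,0],[1,0,0.7,0,0,0]],
])

```text
clock: 6.2
tool_pos: [0.52, 0.176, 0.0465]
ee_rot: [-3.14, 0.006, 0.508]
contact_force: [-0.6, 0.5, 0.5]
gripper_width: 0.002
finger_force: 0.0
```

>>> send_rows([
  [[0.053,0,0.06,0,0,0],[0.053,0,0.12,0,0,0],[0.053,0,0.16,0,0,0],[0.053,0,0.17,0,0,0]],
])

```text
clock: 6.6
tool_pos: [0.5251, 0.1778, 0.0376]
ee_rot: [3.141, -0.0, 0.507]
contact_force: [-0.5, 0.1, 0.8]
gripper_width: -0.0
finger_force: 0.0
```

>>> send_rows([
  [[0,0,0.015,0,0,0],[0,0,0.032,0,0,0],[0,0,0.032,0,0,0]],
])

```text
clock: 6.9
tool_pos: [0.5263, 0.1784, 0.036]
ee_rot: [3.141, -0.003, 0.507]
contact_force: [0.5, 0.4, 8.4]
gripper_width: 0.003
finger_force: 4.3
```

>>> send_rows([
  [[-0.03,0,0,0,0,0],[-0.06,0,0,0,0,0],[-0.1,0,0,0,0,0],[-0.14,0,0,0,0,0],[-0.18,0,0,0,0,0],[-0.22,0,0,0,0,0],[-0.26,0,0,0,0,0],[-0.3,0,0,0,0,0],[-0.325,0,0,0,0,0],[-0.325,0,0,0,0,0]],
])

```text
clock: 7.9
tool_pos: [0.5033, 0.1656, 0.0359]
ee_rot: [3.141, -0.003, 0.507]
contact_force: [0.0, -0.9, 9.5]
gripper_width: 0.001
finger_force: 4.7
```

>>> send_rows([
  [[0,0,0,0,0,0],[0,0,-0.2,0,0,0],[-0.9,0,-0.9,0,0,0],[-0.9,0,-0.9,0,0,0],[-0.9,0,-0.9,0,0,0],[-0.9,0,-0.9,0,0,0]],
])

```text
clock: 8.5
tool_pos: [0.4399, 0.1303, 0.1077]
ee_rot: [3.141, -0.002, 0.507]
contact_force: [0.4, -0.3, 1.0]
gripper_width: -0.001
finger_force: 0.0
```

```bash
python3 barm.py w3.png
```

```text
[0.4399147  0.13027007 0.10767086] 8.5
n 7501 2692 top z 0.037403555921297904
rect ((508.2293395996094, 168.4693145751953), (31.162017822265625, 100.92070770263672), 28.9748477935791)
red mean [0.5081 0.1681 0.0364] rect ((507.9397888183594, 168.3021240234375), (7.401971817016602, 100.92810821533203), 29.319406509399414)
```

The line is now within about 1° of the top. Next I'll grasp across the bar's middle.

```bash
python3 - <<'E'
from plan import *
z=np.load('pics/top1.png.npz');W=cloud(z['d'],z['K'],z['T']);print('cast',W[305,235])
plan([([.5081,.1683,.13],Rd(119)),([.5081,.1683,.05],Rd(119)),([.5081,.1683,.008],Rd(119))])
E
```

```text
cast [0.37507787 0.16037522 0.02349791]
11 [0.97, 0.0, -0.284, 0.001, 0.0, -0.5]
  -> [0.5081 0.1683 0.13  ] [-1.80e+02 -1.00e-01  1.19e+02]
2 [-0.002, 0.0, 1.0, 0.0, -0.001, 0.0]
  -> [0.5081 0.1683 0.05  ] [-1.80e+02  1.00e-01  1.19e+02]
1 [0.001, 0.0, 0.525, 0.0, 0.0, 0.0]
  -> [0.5081 0.1683 0.008 ] [-1.80e+02  1.00e-01  1.19e+02]
```

>>> send_rows([
  [[0.2,0,-0.284,0,0,-0.05],[0.4,0,-0.284,0,0,-0.1],[0.6,0,-0.284,0,0,-0.15],[0.8,0,-0.284,0,0,-0.19],[0.97,0,-0.284,0,0,-0.235],[0.97,0,-0.284,0,0,-0.28],[0.97,0,-0.284,0,0,-0.325],[0.97,0,-0.284,0,0,-0.37],[0.97,0,-0.284,0,0,-0.415],[0.97,0,-0.284,0,0,-0.46]],
], fingers=-0.5)

```text
clock: 9.55
tool_pos: [0.5078, 0.1687, 0.1284]
ee_rot: [-3.141, -0.001, 1.958]
contact_force: [0.2, -0.9, 0.1]
gripper_width: 0.752
finger_force: 0.0
```

>>> send_rows([
  [[0,0,0,0,0,-0.04],[0,0,0,0,0,-0.04],[0,0,0,0,0,-0.04],[0,0,0,0,0,-0.04]],
])

```text
clock: 9.95
tool_pos: [0.5074, 0.1682, 0.129]
ee_rot: [-3.141, -0.0, 2.075]
contact_force: [-0.2, -0.3, -0.4]
gripper_width: 0.754
finger_force: 0.0
```

```bash
python3 barm.py w4.png; python3 - <<'E'
from plan import *
print(cur()[1].as_euler('xyz',degrees=True),bot.sense()['qpos'].round(2))
plan([([.5081,.1683,.05],Rd(119)),([.5081,.1683,.008],Rd(119))])
E
```

```text
[0.50741341 0.16822755 0.1290187 ] 9.95
n 4884 1718 top z 0.03736649135737966
rect ((507.8712158203125, 168.40451049804688), (31.552383422851562, 100.56600952148438), 29.04790687561035)
red mean [0.5053 0.173  0.0363] rect ((507.7215881347656, 168.53875732421875), (7.626522541046143, 100.19490051269531), 29.153514862060547)
[-1.79990285e+02 -1.41684005e-02  1.18925373e+02] [ 0.04  0.55 -0.67  1.92  0.46  0.83 -0.38]
2 [-0.004, 0.009, 0.99, 0.0, 0.0, 0.0]
  -> [0.5081 0.1683 0.05  ] [-180.    -0.   118.9]
1 [0.0, 0.0, 0.525, 0.0, 0.0, 0.0]
  -> [0.5081 0.1683 0.008 ] [-180.    -0.   118.9]
```

>>> send_rows([
  [[0,0.007,0.5,0,0,0],[0,0.007,0.99,0,0,0],[0,0.007,0.99,0,0,0],[0,0.007,0.99,0,0,0]],
])

```text
clock: 10.4
tool_pos: [0.5075, 0.1687, 0.0505]
ee_rot: [-3.14, -0.0, 2.078]
contact_force: [0.4, -0.3, 0.9]
gripper_width: 0.748
finger_force: 0.0
```

>>> send_rows([
  [[0,0,0.25,0,0,0],[0,0,0.48,0,0,0],[0,0,0.525,0,0,0],[0,0,0.525,0,0,0],[0,0,0.525,0,0,0]],
])

```text
clock: 10.9
tool_pos: [0.5086, 0.1687, 0.0097]
ee_rot: [3.14, 0.0, 2.078]
contact_force: [-0.2, -0.3, -0.5]
gripper_width: 0.747
finger_force: 0.0
```

```bash
python3 - <<'E'
from plan import *
p,r=cur();print(p,r.as_euler('xyz',degrees=True)); print('off tool xy mm',r.inv().apply(np.array([.5081,.1684,.02])-p)*1000)
E
```

```text
[0.50863333 0.16873219 0.00971694] [1.79880330e+02 1.93759048e-02 1.19032401e+02]
off tool xy mm [ -0.03509799  -0.60604359 -10.28433486]
```

>>> send_rows([
  [[0,-0.004,0.01,0,0,0],[0,-0.004,0.01,0,0,0],[0,-0.004,0.01,0,0,0],[0,-0.004,0.01,0,0,0],[0,-0.004,0.01,0,0,0],[0,-0.004,0.01,0,0,0]],
], fingers=1, grip_force=30)

```text
clock: 11.5
tool_pos: [0.5077, 0.1681, 0.0081]
ee_rot: [3.141, 0.0, 2.078]
contact_force: [-1.1, -1.0, 7.2]
gripper_width: 0.366
finger_force: 29.1
```

```bash
python3 barm.py w5.png
```

```text
[0.507718   0.16811015 0.00812753] 11.5
n 14954 5124 top z 0.045154894167894685
rect ((504.8107604980469, 170.76104736328125), (36.66395950317383, 94.03214263916016), 30.86884117126465)
red mean [0.5011 0.1797 0.0362] rect ((503.90411376953125, 174.79486083984375), (7.889253616333008, 86.28071594238281), 29.165437698364258)
```

View pics/w5.png

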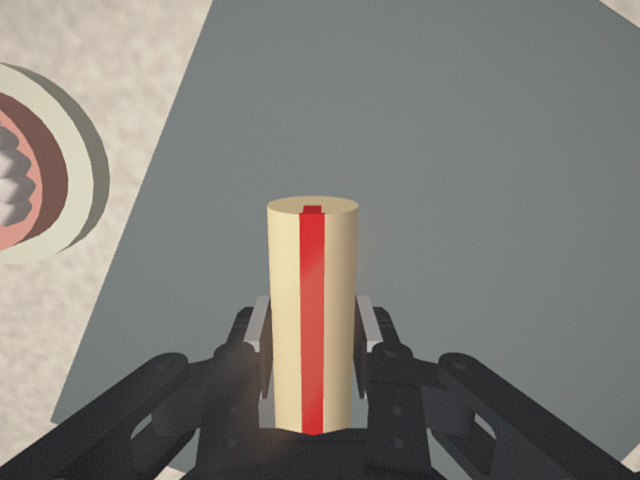

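The bar (columns 268–358) is gripped centrally with the red stripe centred at column 312, so the line is up. Next I'll lift it and carry it over the tray.

```bash
python3 - <<'E'
from plan import *
plan([([.508,.1683,.087],Rd(119)),([.53,.05,.14],Rd(135)),([.5615,-.153,.2],Rd(167.8))],np.array([.508,.1683,.0072]),Rd(119))
E
```

```text
2 [0.0, 0.0, -0.997, 0.0, 0.0, 0.0]
  -> [0.508  0.1683 0.087 ] [-180.    0.  119.]
2 [-0.713, -0.238, -0.332, 0.0, 0.0, -0.044]
2 [-0.674, -0.334, -0.331, 0.0, 0.0, -0.045]
  -> [0.53 0.05 0.14] [180.   0. 135.]
2 [-0.691, -0.506, -0.25, 0.0, 0.0, -0.061]
2 [-0.582, -0.628, -0.25, 0.0, 0.0, -0.06]
2 [-0.453, -0.725, -0.25, 0.0, 0.0, -0.061]
  -> [ 0.5615 -0.153   0.2   ] [180.    0.  167.8]
```

>>> send_rows([
  [[0,0,-0.15,0,0,0],[0,0,-0.4,0,0,0],[0,0,-0.7,0,0,0],[0,0,-1,0,0,0],[0,0,-1,0,0,0]],
])

```text
clock: 12.05
tool_pos: [0.5089, 0.169, 0.0907]
ee_rot: [3.137, 0.001, 2.078]
contact_force: [0.7, -0.3, -1.2]
gripper_width: 0.363
finger_force: 30.5
```

>>> send_rows([
  [[-0.24,-0.08,-0.11,0,0,-0.015],[-0.48,-0.16,-0.22,0,0,-0.03],[-0.713,-0.238,-0.332,0,0,-0.044]],
])

```text
clock: 12.35
tool_pos: [0.5181, 0.1081, 0.114]
ee_rot: [-3.141, -0.0, 2.218]
contact_force: [0.6, -0.9, -2.3]
gripper_width: 0.359
finger_force: 30.4
```

>>> send_rows([
  [[-0.22,-0.11,-0.11,0,0,-0.015],[-0.45,-0.22,-0.22,0,0,-0.03],[-0.674,-0.334,-0.331,0,0,-0.045]],
])

```text
clock: 12.65
tool_pos: [0.5293, 0.0489, 0.1405]
ee_rot: [-3.141, -0.001, 2.359]
contact_force: [0.2, 0.5, -0.9]
gripper_width: 0.362
finger_force: 30.4
```

>>> send_rows([
  [[-0.23,-0.17,-0.08,0,0,-0.02],[-0.46,-0.34,-0.17,0,0,-0.04],[-0.691,-0.506,-0.25,0,0,-0.061]],
])

```text
clock: 12.95
tool_pos: [0.5397, -0.0189, 0.1605]
ee_rot: [-3.141, -0.001, 2.552]
contact_force: [0.2, -0.6, -1.5]
gripper_width: 0.361
finger_force: 30.4
```

>>> send_rows([
  [[-0.19,-0.21,-0.08,0,0,-0.02],[-0.39,-0.42,-0.17,0,0,-0.04],[-0.582,-0.628,-0.25,0,0,-0.06]],
])

```text
clock: 13.25
tool_pos: [0.5503, -0.0867, 0.1804]
ee_rot: [-3.141, -0.001, 2.74]
contact_force: [-0.1, -0.0, -2.3]
gripper_width: 0.364
finger_force: 30.4
```

>>> send_rows([
  [[-0.15,-0.24,-0.08,0,0,-0.02],[-0.3,-0.48,-0.17,0,0,-0.04],[-0.453,-0.725,-0.25,0,0,-0.061],[-0.453,-0.725,-0.25,0,0,-0.061],[-0.453,-0.725,-0.25,0,0,-0.061]],
])

```text
clock: 13.75
tool_pos: [0.5608, -0.1534, 0.1999]
ee_rot: [3.141, -0.001, 2.927]
contact_force: [-0.1, 0.8, -1.8]
gripper_width: 0.361
finger_force: 30.5
```

```bash
cat > tray.py <<'E'
from plan import *
import sys
p0,r0=cur(); print(p0,r0.as_euler('xyz',degrees=True),bot.sense()['qpos'].round(2))
p,d,K,T=cap('wrist',sys.argv[1]); W=cloud(d,K,T); hsv=cv2.cvtColor(p,cv2.COLOR_RGB2HSV).astype(int); h,s,v=[hsv[...,i] for i in range(3)]
ar=(W[...,0]>.43)&(W[...,0]<.64)&(W[...,1]<-.05)&(W[...,1]>-.25)&(d>0)
B=ar&(h>100)&(h<125)&(s>90)&(W[...,2]>.008)&(W[...,2]<.045)
n,l,st,c=cv2.connectedComponentsWithStats(B.astype(np.uint8))
for i in range(1,n):
    if st[i,4]>60: Q=W[l==i]; print('blue',c[i].round(),Q.mean(0).round(4),cv2.minAreaRect((Q[:,:2]*1000).astype(np.float32)))
Tb=ar&(v<70)&(W[...,2]>.045)&(W[...,2]<.056)&(W[...,0]<.53)
Q=W[Tb]; print('tab',len(Q),cv2.minAreaRect((Q[:,:2]*1000).astype(np.float32)), Q[:,2].mean())
E
python3 tray.py w6.png
```

```text
[ 0.56075205 -0.15343434  0.19994607] [ 1.79974640e+02 -5.71981188e-02  1.67724447e+02] [ 0.78  0.61 -0.97  1.71  0.55  1.12  1.  ]
blue [298. 174.] [ 0.5233 -0.1574  0.0245] ((523.859619140625, -157.37933349609375), (14.97783374786377, 11.330714225769043), 77.91834259033203)
blue [330. 174.] [ 0.529  -0.131   0.0246] ((529.6043701171875, -130.87655639648438), (15.637222290039062, 11.232931137084961), 78.23436737060547)
tab 603 ((477.9886474609375, -133.73204040527344), (13.132918357849121, 23.055768966674805), 78.09455108642578) 0.04993053434668592
```

View pics/w6.png

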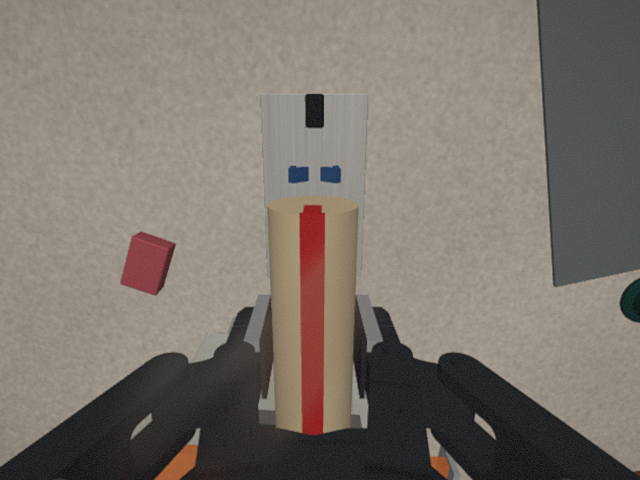

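The wrist view shows the tab at (314,110), the near saddle at (298–330,174) and the stripe centred. The tray origin comes out at (0.5611, -0.1513) with yaw -11.9° from both tab and saddle. Next I'll lower the bar.

```bash
python3 - <<'E'
from plan import *
plan([([.5611,-.1513,.125],Rd(168.1)),([.5611,-.1513,.05],Rd(168.1)),([.5611,-.1513,.0265],Rd(168.1))])
E
```

```text
2 [-0.002, 0.016, 0.938, 0.0, 0.0, -0.002]
  -> [ 0.5611 -0.1513  0.125 ] [ 1.800e+02 -1.000e-01  1.682e+02]
2 [-0.001, -0.001, 0.937, 0.0, 0.0, 0.0]
  -> [ 0.5611 -0.1513  0.05  ] [ 1.800e+02 -1.000e-01  1.682e+02]
1 [0.0, 0.0, 0.294, 0.0, 0.0, 0.0]
  -> [ 0.5611 -0.1513  0.0265] [ 1.800e+02 -1.000e-01  1.682e+02]
```

>>> send_rows([
  [[0,0.01,0.45,0,0,-0.002],[0,0.02,0.94,0,0,-0.002],[0,0.02,0.94,0,0,-0.002],[0,0.02,0.94,0,0,-0.002]],
])

```text
clock: 14.2
tool_pos: [0.5615, -0.1503, 0.1256]
ee_rot: [3.141, -0.001, 2.937]
contact_force: [1.2, 1.2, -0.7]
gripper_width: 0.364
finger_force: 30.4
```

>>> send_rows([
  [[0,0,0.3,0,0,0],[0,0,0.6,0,0,0],[0,0,0.85,0,0,0],[0,0,0.94,0,0,0],[0,0,0.94,0,0,0],[0,0,0.94,0,0,0],[0,0,0.94,0,0,0]],
])

```text
clock: 14.9
tool_pos: [0.5625, -0.1515, 0.0515]
ee_rot: [3.142, 0.002, 2.935]
contact_force: [0.5, 0.2, -0.9]
gripper_width: 0.364
finger_force: 30.5
```

```bash
python3 - <<'E'
from plan import *
p,r=cur();print(p,r.as_euler('xyz',degrees=True)); print('to go mm',r.inv().apply(np.array([.5611,-.1513,.0231])-p)*1000)
E
python3 tray.py w7.png
```

```text
[ 0.5625079  -0.15146597  0.0514901 ] [1.79996968e+02 1.21767950e-01 1.68180827e+02]
to go mm [ 1.47237645 -0.12742401 28.38702867]
[ 0.5625079  -0.15146597  0.0514901 ] [1.79996968e+02 1.21767950e-01 1.68180827e+02] [ 0.69  0.78 -0.84  1.86  0.76  0.85  0.83]
blue [267. 210.] [ 0.5207 -0.1634  0.0232] ((521.8224487304688, -163.8878936767578), (4.649316787719727, 12.403304100036621), 58.981040954589844)
tab 2644 ((477.9869384765625, -133.48959350585938), (13.555001258850098, 23.724519729614258), 77.64186096191406) 0.04992994590685836
```

>>> send_rows([
  [[0.012,0,0.1,0,0,0],[0.012,0,0.2,0,0,0],[0.012,0,0.27,0,0,0],[0.012,0,0.3,0,0,0],[0.012,0,0.3,0,0,0],[0.012,0,0.3,0,0,0]],
])

```text
clock: 15.55
tool_pos: [0.5607, -0.1512, 0.026]
ee_rot: [3.141, -0.0, 2.936]
contact_force: [-0.2, 0.6, -1.7]
gripper_width: 0.362
finger_force: 30.5
```

>>> send_rows([
  [[0,0,0.01,0,0,0],[0,0,0.02,0,0,0],[0,0,0.025,0,0,0],[0,0,0.025,0,0,0]],
])

```text
clock: 15.95
tool_pos: [0.5607, -0.1514, 0.0241]
ee_rot: [-3.141, 0.0, 2.935]
contact_force: [0.2, -0.2, -0.4]
gripper_width: 0.362
finger_force: 30.6
```

>>> send_rows([
  [[0,0,0.007,0,0,0],[0,0,0.015,0,0,0],[0,0,0.015,0,0,0]],
])

```text
clock: 16.25
tool_pos: [0.5608, -0.1519, 0.0235]
ee_rot: [-3.141, 0.001, 2.935]
contact_force: [-2.5, -2.3, 8.6]
gripper_width: 0.361
finger_force: 31.4
```

>>> send_rows([
  [[0,0,0,0,0,0],[0,0,0,0,0,0],[0,0,0,0,0,0],[0,0,0,0,0,0]],
], fingers=-0.3)

```text
clock: 16.65
tool_pos: [0.5606, -0.1512, 0.0227]
ee_rot: [3.141, -0.0, 2.936]
contact_force: [0.4, -0.2, 0.6]
gripper_width: 0.655
finger_force: 0.0
```

>>> send_rows([
  [[0,0,-0.2,0,0,0],[0,0,-0.5,0,0,0],[0,0,-1,0,0,0],[0,0,-1,0,0,0]],
])

```text
clock: 17.05
tool_pos: [0.5634, -0.1506, 0.1083]
ee_rot: [3.141, 0.007, 2.936]
contact_force: [0.8, -0.8, 0.3]
gripper_width: 0.655
finger_force: 0.0
```

>>> send_rows([
  [[0.1,0,-0.4,0,0,0],[0.3,0,-0.8,0,0,0],[0.5,0,-1,0,0,0],[0.5,0,-1,0,0,0],[0.5,0,-1,0,0,0]],
])

```text
clock: 17.55
tool_pos: [0.5216, -0.1436, 0.1833]
ee_rot: [-3.141, 0.001, 2.935]
contact_force: [-0.3, -0.3, 0.2]
gripper_width: 0.649
finger_force: 0.0
```

```bash
cat > both.py <<'E'
from plan import *
import sys
p0,r0=cur(); print(p0,r0.as_euler('xyz',degrees=True))
p,d,K,T=cap('wrist',sys.argv[1]); W=cloud(d,K,T); hsv=cv2.cvtColor(p,cv2.COLOR_RGB2HSV).astype(int); h,s,v=[hsv[...,i] for i in range(3)]
ar=(W[...,0]>.43)&(W[...,0]<.75)&(W[...,1]<-.05)&(W[...,1]>-.29)&(d>0)
f=lambda Q:cv2.minAreaRect((Q[:,:2]*1000).astype(np.float32))
red=ar&((h<6)|(h>172))&(s>140)&(W[...,2]>.03)&(W[...,2]<.07); iv=ar&(h>=8)&(h<28)&(s>50)&(W[...,2]>.03)&(W[...,2]<.06)&(W[...,0]<.63)
Q=W[red|iv]; 
for k,Q in(('bar',W[red|iv]),('red',W[red]),('tab',W[ar&(v<70)&(W[...,2]>.045)&(W[...,2]<.056)&(W[...,0]<.53)])):
    if len(Q)>9: print(k,len(Q),Q.mean(0).round(4),f(Q),'z98',np.percentile(Q[:,2],98).round(4))
E
python3 both.py w8.png
```

```text
[ 0.52160977 -0.14355882  0.18329669] [-1.79957090e+02  6.39684381e-02  1.68171335e+02]
bar 4101 [ 0.5534 -0.15    0.0475] ((539.181640625, -146.86117553710938), (31.05339813232422, 147.36549377441406), 77.81436157226562) z98 0.0522
red 700 [ 0.5396 -0.1478  0.0512] ((560.2139282226562, -152.3194580078125), (7.490955352783203, 99.43540954589844), 77.48918151855469) z98 0.0526
tab 600 [ 0.4776 -0.1335  0.05  ] ((477.742431640625, -133.6836700439453), (13.158981323242188, 22.9957218170166), 78.411865234375) z98 0.0516
```

View pics/w8.png

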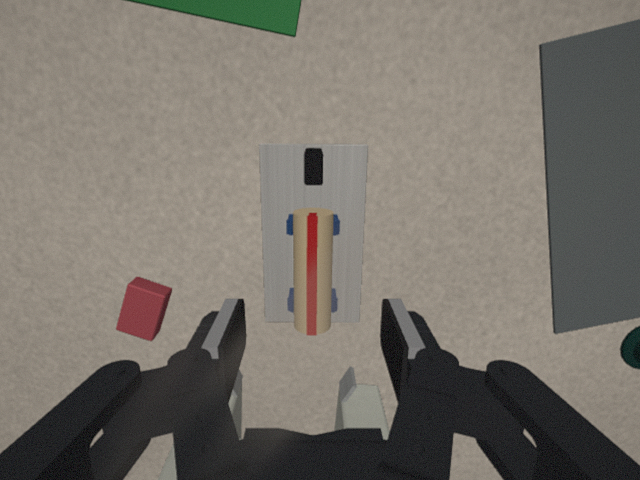

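The bar lies in both saddles with the red stripe centred (column 312 on a bar from 294 to 332), and the steel guides show at (238,390) and (348,385). Next I'll refine the unit's axis from the guides and try the leaning pose in the air.

```bash
python3 - <<'E'
from plan import *
yaw=-16.0;a=np.radians(yaw);U=np.array([np.cos(a),np.sin(a)]);V=np.array([-U[1],U[0]]);O=np.array([.6844,-.2003])
for f in('w8','top1','scene1'):
    z=np.load(f'pics/{f}.png.npz');W=cloud(z['d'],z['K'],z['T'])
    q=W[...,:2]-O;u=q@U;v=q@V
    m=(u>-.022)&(u<-.001)&(abs(v)<.08)&(W[...,2]>.015)&(W[...,2]<.14)&(z['d']>0)
    for s in(1,-1):
        k=m&(v*s>0)
        if k.sum(): 
            print(f,s,k.sum())
            for lo in(-.022,-.016,-.01,-.005):
                kk=k&(u>=lo)&(u<lo+.006)
                if kk.sum()>2: print('   u',lo,np.percentile(v[kk],[2,50,98]).round(4),np.percentile(W[kk][:,2],[5,95]).round(3))
    # unit top edges
    t=(W[...,2]>.195)&(W[...,2]<.206)&(abs(v)<.12)&(u>.02)&(u<.25)
    if t.sum()>200: print(f,'top',cv2.minAreaRect((W[t][:,:2]*1000).astype(np.float32)), 'v range',np.percentile(v[t],[1,99]))
T=np.array([.5611,-.1513]);b=np.radians(-11.9);X=np.array([np.cos(b),np.sin(b)])
tab=T-.085*X; Q=Rd(168.1,-35);zt=Q.as_matrix()[:,2];print('z',zt)
tcp=np.array([*tab,.036])+.019*zt;print('tcp',tcp)
plan([(tcp-.09*zt+np.array([0,0,.03]),Q)])
E
```

```text
w8 1 224
   u -0.022 [0.0576 0.0592 0.0614] [0.016 0.03 ]
   u -0.016 [0.0545 0.0566 0.0613] [0.017 0.031]
   u -0.01 [0.0516 0.0536 0.0575] [0.016 0.031]
   u -0.005 [0.0501 0.0517 0.0557] [0.016 0.031]
w8 -1 54
   u -0.01 [-0.0534 -0.0526 -0.0521] [0.017 0.03 ]
   u -0.005 [-0.0535 -0.0518 -0.0503] [0.017 0.031]
top1 1 20
   u -0.022 [0.0586 0.0591 0.0596] [0.019 0.033]
   u -0.016 [0.0543 0.0567 0.0577] [0.019 0.034]
   u -0.01 [0.051  0.0533 0.056 ] [0.02  0.035]
   u -0.005 [0.0492 0.0524 0.0635] [0.03  0.043]
top1 -1 20
   u -0.022 [-0.0623 -0.0621 -0.061 ] [0.02  0.036]
   u -0.016 [-0.0603 -0.0586 -0.0571] [0.021 0.034]
   u -0.01 [-0.058  -0.0556 -0.0537] [0.016 0.031]
   u -0.005 [-0.0573 -0.0542 -0.052 ] [0.018 0.032]
top1 top ((781.9585571289062, -229.08407592773438), (179.79812622070312, 163.57241821289062), 74.10424041748047) v range [-0.08871033  0.08688439]
scene1 top ((782.370361328125, -228.92428588867188), (181.8223876953125, 164.0787353515625), 74.09058380126953) v range [-0.08930035  0.08644467]
z [ 0.5612497  -0.11827386 -0.81915204]
tcp [ 0.48859048 -0.13601985  0.02043611]
3 [0.534, 0.004, 0.365, 0.0, -0.097, 0.0]
3 [0.62, 0.004, 0.188, 0.0, -0.097, 0.0]
  -> [ 0.438  -0.1254  0.1242] [-180.    34.9  168.2]
```

>>> send_rows([
  [[0.18,0,0.12,0,-0.03,0],[0.36,0,0.24,0,-0.065,0],[0.534,0,0.365,0,-0.097,0],[0.534,0,0.365,0,-0.097,0]],
])

```text
clock: 18.0
tool_pos: [0.4716, -0.1331, 0.1497]
ee_rot: [-3.14, 0.297, 2.939]
contact_force: [-0.5, 0.1, -0.0]
gripper_width: 0.648
finger_force: 0.0
```

>>> send_rows([
  [[0.2,0,0.06,0,-0.03,0],[0.4,0,0.12,0,-0.065,0],[0.62,0,0.188,0,-0.097,0],[0.62,0,0.188,0,-0.097,0],[0.62,0,0.188,0,-0.097,0],[0.62,0,0.188,0,-0.097,0]],
])

```text
clock: 18.6
tool_pos: [0.4816, -0.1464, 0.1507]
ee_rot: [3.134, 0.554, 2.923]
contact_force: [0.3, 1.0, 0.7]
gripper_width: 0.646
finger_force: 0.0
```

```bash
python3 - <<'E'
from plan import *
p,r=cur(); print(p,r.as_euler('xyz',degrees=True),bot.sense()['qpos'].round(2))
Q=Rd(168.1,-35); plan([([.4886,-.136,.0204],Q)])
E
```

```text
[ 0.48155873 -0.14637109  0.1506804 ] [179.54266971  31.73663633 167.48864884] [ 1.17  0.69 -1.52  2.46  1.67  0.85 -0.16]
2 [0.404, 0.067, 0.708, 0.0, -0.009, -0.001]
2 [0.423, 0.069, 0.697, 0.001, -0.009, -0.002]
  -> [ 0.4886 -0.136   0.0204] [-179.9   35.   168.1]
```

The lean is out of reach this close in, because joints 3 and 4 are at their limits. I'll start the tray in with a vertical grip, well short of the visor, then regrip leaning farther out.

```bash
python3 - <<'E'
from plan import *
plan([([.4779,-.1338,.14],Rd(168.1)),([.4779,-.1338,.08],Rd(168.1))])
E
```

```text
4 [0.137, 0.143, 0.073, 0.002, 0.176, -0.003]
  -> [ 0.4779 -0.1338  0.14  ] [-1.799e+02  1.000e-01  1.681e+02]
2 [0.001, 0.001, 0.75, -0.001, 0.0, 0.0]
  -> [ 0.4779 -0.1338  0.08  ] [1.799e+02 1.000e-01 1.681e+02]
```

>>> send_rows([
  [[0.03,0.03,0,0,0.04,0],[0.06,0.07,0,0,0.08,0],[0.1,0.11,0.03,0.001,0.12,-0.002],[0.137,0.143,0.073,0.002,0.176,-0.003],[0.137,0.143,0.073,0.002,0.176,-0.003],[0.137,0.143,0.073,0.002,0.176,-0.003]],
], fingers=-0.3)

```text
clock: 19.2
tool_pos: [0.4799, -0.1282, 0.1418]
ee_rot: [-3.141, 0.001, 2.945]
contact_force: [0.5, -0.2, 1.7]
gripper_width: 0.653
finger_force: 0.0
```

```bash
python3 - <<'E'
from plan import *
p,r=cur(); print(p,r.as_euler('xyz',degrees=True),bot.sense()['qpos'].round(2))
plan([([.4779,-.1338,.08],Rd(168.1)),([.4779,-.1338,.016],Rd(168.1))])
E
```

```text
[ 0.47991176 -0.1281743   0.14179567] [-1.79983356e+02  5.84932039e-02  1.68746914e+02] [ 0.99  0.77 -1.37  1.99  0.85  1.14  0.62]
2 [0.012, -0.074, 0.772, 0.0, 0.0, 0.004]
  -> [ 0.4779 -0.1338  0.08  ] [-1.80e+02  1.00e-01  1.68e+02]
2 [0.001, 0.001, 0.8, 0.0, 0.0, 0.0]
  -> [ 0.4779 -0.1338  0.016 ] [-1.80e+02  1.00e-01  1.68e+02]
```

>>> send_rows([
  [[0.012,-0.074,0.3,0,0,0.004],[0.012,-0.074,0.772,0,0,0.004],[0.012,-0.074,0.772,0,0,0.004],[0.012,-0.074,0.772,0,0,0.004]],
])

```text
clock: 19.6
tool_pos: [0.4759, -0.1342, 0.0812]
ee_rot: [-3.139, 0.002, 2.935]
contact_force: [-0.1, -0.4, 1.0]
gripper_width: 0.647
finger_force: 0.0
```

```bash
python3 - <<'E'
from plan import *
p,r=cur(); print(p,r.as_euler('xyz',degrees=True),bot.sense()['qpos'].round(2))
plan([([.4779,-.1338,.017],Rd(168.1))])
E
```

```text
[ 0.47589946 -0.13424974  0.08122874] [-1.79846653e+02  1.40567965e-01  1.68137976e+02] [ 0.95  0.84 -1.28  2.06  0.97  1.05  0.53]
2 [-0.021, 0.013, 0.803, -0.001, 0.001, 0.0]
  -> [ 0.4779 -0.1338  0.017 ] [180.   -0.  168.1]
```

>>> send_rows([
  [[-0.015,0.008,0.3,0,0,0],[-0.015,0.008,0.6,0,0,0],[-0.015,0.008,0.8,0,0,0],[-0.015,0.008,0.8,0,0,0],[-0.015,0.008,0.8,0,0,0]],
])

```text
clock: 20.1
tool_pos: [0.4787, -0.1343, 0.0186]
ee_rot: [-3.139, 0.005, 2.934]
contact_force: [0.7, 0.4, -0.2]
gripper_width: 0.648
finger_force: 0.0
```

>>> send_rows([
  [[0,0,0,0,0,0],[0,0,0,0,0,0],[0,0,0,0,0,0],[0,0,0,0,0,0],[0,0,0,0,0,0],[0,0,0,0,0,0]],
], fingers=1, grip_force=40)

```text
clock: 20.7
tool_pos: [0.4783, -0.1347, 0.0179]
ee_rot: [-3.138, 0.005, 2.933]
contact_force: [-1.5, -1.5, 8.1]
gripper_width: 0.156
finger_force: 39.1
```

```bash
python3 - <<'E'
from plan import *
p,r=cur(); print(p,r.as_euler('xyz',degrees=True),bot.sense()['qpos'].round(2))
a=np.radians(-16);U=np.array([np.cos(a),np.sin(a)]);O=np.array([.6842,-.2010])
tab=lambda u:[*(O+U*u),p[2]]
print(tab(-.155),tab(-.11))
plan([(tab(-.165),Rd(164)),(tab(-.11),Rd(164))])
E
```

```text
[ 0.47826834 -0.13466569  0.01785472] [-179.78742284    0.26241205  168.05723089] [ 0.89  0.92 -1.19  2.1   1.11  0.98  0.42]
[np.float64(0.5352044371295606), np.float64(-0.15827620984836516), np.float64(0.017854719993758168)] [np.float64(0.5784612134467849), np.float64(-0.1706798908601301), np.float64(0.017854719993758168)]
2 [-0.633, -0.133, 0.003, -0.001, 0.001, 0.023]
  -> [ 0.5256 -0.1556  0.0179] [-1.800e+02  1.000e-01  1.639e+02]
2 [-0.687, 0.001, 0.001, 0.0, 0.001, 0.0]
  -> [ 0.5784 -0.1707  0.0179] [-1.800e+02 -1.000e-01  1.639e+02]
```

```bash
python3 - <<'E'
from plan import *
p,r=cur()
a=np.radians(-16);U=np.array([np.cos(a),np.sin(a)]);O=np.array([.6842,-.2010])
tab=lambda u:[*(O+U*u),p[2]]
y=r.as_euler('xyz',degrees=True)[2]
plan([(tab(-.185),Rd(164)),(tab(-.11),Rd(164))],p,Rd(y))
E
```

```text
1 [-0.383, -0.115, 0.0, 0.0, 0.0, 0.023]
  -> [ 0.5063 -0.15    0.0179] [180.    0.  163.9]
2 [-0.938, 0.001, 0.0, 0.0, 0.0, 0.0]
  -> [ 0.5785 -0.1707  0.0179] [180.    0.  163.9]
```

>>> send_rows([
  [[-0.03,-0.01,0,0,0,0.002],[-0.09,-0.03,0,0,0,0.006],[-0.16,-0.05,0,0,0,0.01],[-0.24,-0.07,0,0,0,0.014],[-0.31,-0.09,0,0,0,0.018],[-0.36,-0.108,0,0,0,0.022],[-0.383,-0.115,0,0,0,0.023],[-0.383,-0.115,0,0,0,0.023],[-0.383,-0.115,0,0,0,0.023]],
])

```text
clock: 21.6
tool_pos: [0.5054, -0.1485, 0.0179]
ee_rot: [-3.14, 0.003, 2.863]
contact_force: [-5.1, 4.8, 6.8]
gripper_width: 0.156
finger_force: 39.2
```

```bash
python3 - <<'E'
from plan import *
p,r=cur(); print(p,r.as_euler('xyz',degrees=True),bot.sense()['qpos'].round(2),bot.sense()['contact_force'])
a=np.radians(-16);U=np.array([np.cos(a),np.sin(a)]);V=np.array([-U[1],U[0]]);O=np.array([.6842,-.2010])
print('tab u,v',(p[:2]-O)@U,(p[:2]-O)@V)
# fresh outside view: tray edge, bar, visor
pp,d,K,T=cap('top','top2.png');W=cloud(d,K,T);q=W[...,:2]-O;u=q@U;v=q@V
hsv=cv2.cvtColor(pp,cv2.COLOR_RGB2HSV).astype(int);h,s,vv=[hsv[...,i] for i in range(3)]
for n,m in(('red',((h<6)|(h>172))&(s>140)&(W[...,2]>.03)&(W[...,2]<.07)),('blue',(h>100)&(h<125)&(s>90)&(W[...,2]>.008)&(W[...,2]<.045))):
    m=m&(u>-.25)&(u<.0)&(abs(v)<.06)
    if m.sum()>5: print(n,m.sum(),'u',u[m].min(),u[m].max(),'v',np.percentile(v[m],[2,50,98]),'slope',np.polyfit(u[m],v[m],1))
E
```

```text
[ 0.50544322 -0.14847202  0.01786286] [-1.79895435e+02  1.71879319e-01  1.64034512e+02] [ 0.88  0.94 -1.17  2.02  1.09  1.    0.43] [-5.10009033  4.83380931  6.78770049]
tab u,v -0.18631071999467935 0.0012210896456933892
```

>>> send_rows([
  [[-0.05,-0.01,0,0,0,0],[-0.12,-0.013,0,0,0,0],[-0.2,-0.013,0,0,0,0],[-0.28,-0.013,0,0,0,0],[-0.35,-0.013,0,0,0,0],[-0.4,-0.013,0,0,0,0],[-0.4,-0.013,0,0,0,0]],
])

```text
clock: 22.35
tool_pos: [0.536, -0.1591, 0.0179]
ee_rot: [-3.139, 0.003, 2.862]
contact_force: [-3.6, 1.9, 6.5]
gripper_width: 0.16
finger_force: 39.3
```

>>> send_rows([
  [[-0.05,0,0,0,0,0],[-0.12,0,0,0,0,0],[-0.2,0,0,0,0,0],[-0.28,0,0,0,0,0],[-0.36,0,0,0,0,0],[-0.44,0,0,0,0,0],[-0.5,0,0,0,0,0],[-0.52,0,0,0,0,0],[-0.52,0,0,0,0,0]],
])

```text
clock: 23.25
tool_pos: [0.5758, -0.1707, 0.0179]
ee_rot: [-3.139, 0.003, 2.862]
contact_force: [-3.8, 1.5, 4.8]
gripper_width: 0.16
finger_force: 39.2
```

>>> send_rows([
  [[0,0,0,0,0,0],[0,0,0,0,0,0],[0,0,0,0,0,0],[0,0,0,0,0,0]],
], fingers=-0.3)

```text
clock: 23.65
tool_pos: [0.5764, -0.1713, 0.0174]
ee_rot: [-3.138, 0.004, 2.861]
contact_force: [0.4, 0.1, 0.1]
gripper_width: 0.65
finger_force: 0.0
```

>>> send_rows([
  [[0,0,-0.2,0,0,0],[0,0,-0.5,0,0,0],[0,0,-0.9,0,0,0],[0,0,-0.9,0,0,0],[0,0,-0.9,0,0,0]],
])

```text
clock: 24.15
tool_pos: [0.5767, -0.1711, 0.0909]
ee_rot: [-3.138, 0.006, 2.861]
contact_force: [-0.3, -0.1, 0.1]
gripper_width: 0.654
finger_force: 0.0
```

```bash
python3 - <<'E'
from plan import *
p,r=cur(); print(p,r.as_euler('xyz',degrees=True),bot.sense()['qpos'].round(2))
Q=Rd(164,-35);zt=Q.as_matrix()[:,2]
tcp=np.array([.5762,-.1706,.036])+.019*zt
print(tcp)
plan([(tcp-.09*zt+[0,0,.02],Q),(tcp-.06*zt,Q),(tcp,Q)])
E
```

```text
[ 0.57668032 -0.17105026  0.09085625] [-179.80705803    0.32341744  163.92630716] [ 0.88  0.91 -1.23  1.78  0.94  1.17  0.64]
[ 0.58667578 -0.17360388  0.02043611]
5 [0.515, 0.002, -0.294, -0.001, -0.193, 0.0]
  -> [ 0.537  -0.1594  0.1141] [-180.    35.1  164. ]
1 [0.144, 0.0, 0.58, 0.0, 0.0, 0.0]
  -> [ 0.5536 -0.1641  0.0695] [-180.    35.1  164. ]
2 [0.001, 0.001, 0.75, 0.0, 0.0, 0.0]
  -> [ 0.5867 -0.1736  0.0204] [-180.    35.1  164. ]
```

>>> send_rows([
  [[0.1,0,-0.1,0,-0.04,0],[0.2,0,-0.2,0,-0.08,0],[0.3,0,-0.25,0,-0.12,0],[0.4,0,-0.29,0,-0.16,0],[0.515,0.002,-0.294,-0.001,-0.193,0],[0.515,0.002,-0.294,-0.001,-0.193,0],[0.515,0.002,-0.294,-0.001,-0.193,0]],
])

```text
clock: 24.85
tool_pos: [0.534, -0.1587, 0.1113]
ee_rot: [-3.141, 0.607, 2.865]
contact_force: [0.1, 0.0, 0.3]
gripper_width: 0.652
finger_force: 0.0
```

```bash
cat > st.py <<'E'
from plan import *
p,r=cur(); print(p,r.as_euler('xyz',degrees=True),bot.sense()['qpos'].round(2))
E
python3 st.py; python3 both.py w9.png; python3 - <<'E'
from plan import *
Q=Rd(164,-35);plan([([.5536,-.1641,.0695],Q),([.5867,-.1736,.0204],Q)])
E
```

```text
[ 0.53397655 -0.15872692  0.11129048] [-179.94530625   34.80385987  164.17122098] [ 0.95  0.72 -1.23  2.43  1.94  0.86 -0.42]
[ 0.53397655 -0.15872692  0.11129048] [-179.94530625   34.80385987  164.17122098]
bar 1692 [ 0.6211 -0.1838  0.045 ] ((633.6773681640625, -186.75015258789062), (30.62702178955078, 146.2971649169922), 74.38921356201172) z98 0.0521
red 468 [ 0.6461 -0.191   0.0507] ((633.5908203125, -187.86083984375), (7.210227966308594, 145.84878540039062), 74.5736083984375) z98 0.0523
1 [0.106, 0.004, 0.568, 0.0, -0.001, 0.0]
  -> [ 0.5536 -0.1641  0.0695] [-179.9   34.9  164.1]
2 [-0.001, 0.0, 0.75, 0.0, 0.0, 0.0]
  -> [ 0.5867 -0.1736  0.0204] [-179.9   34.9  164.1]
```

View pics/w9.png

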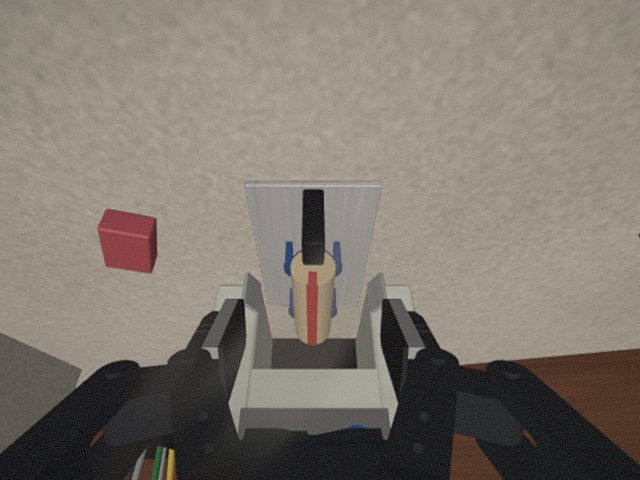

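The lean is reached. The tab top is centred at (313,195), the tray front is between the guides, and the bar's line is still up at column 312.

>>> send_rows([
  [[0.1,0.003,0.3,0,0,0],[0.106,0.004,0.568,0,0,0],[0.106,0.004,0.568,0,0,0],[0.106,0.004,0.568,0,0,0]],
])

```text
clock: 25.3
tool_pos: [0.5552, -0.1641, 0.0705]
ee_rot: [3.141, 0.608, 2.861]
contact_force: [-0.0, 0.0, 0.8]
gripper_width: 0.651
finger_force: 0.0
```

>>> send_rows([
  [[0,0,0.25,0,0,0],[0,0,0.5,0,0,0],[0,0,0.7,0,0,0],[0,0,0.75,0,0,0],[0,0,0.75,0,0,0],[0,0,0.75,0,0,0]],
])

```text
clock: 25.9
tool_pos: [0.5879, -0.1737, 0.0225]
ee_rot: [-3.141, 0.611, 2.863]
contact_force: [0.3, 0.2, 0.6]
gripper_width: 0.65
finger_force: 0.0
```

```bash
python3 st.py
```

```text
[ 0.58786697 -0.17365463  0.02253699] [-179.97216932   34.98303983  164.02792649] [ 0.87  0.97 -1.12  2.36  2.13  1.   -0.45]
```

>>> send_rows([
  [[0,0,0,0,0,0],[0,0,0,0,0,0],[0,0,0,0,0,0],[0,0,0,0,0,0],[0,0,0,0,0,0],[0,0,0,0,0,0]],
], fingers=1, grip_force=50)

```text
clock: 26.5
tool_pos: [0.588, -0.1738, 0.022]
ee_rot: [-3.141, 0.611, 2.863]
contact_force: [-2.7, -0.6, 7.4]
gripper_width: 0.158
finger_force: 49.1
```

>>> send_rows([
  [[-0.041,0,0.029,0,0,0],[-0.098,0,0.069,0,0,0],[-0.164,0,0.115,0,0,0],[-0.229,0,0.161,0,0,0],[-0.295,0,0.207,0,0,0],[-0.36,0,0.253,0,0,0],[-0.41,0,0.287,0,0,0],[-0.41,0,0.287,0,0,0]],
])

```text
clock: 27.3
tool_pos: [0.6268, -0.1841, 0.0221]
ee_rot: [3.141, 0.611, 2.863]
contact_force: [-1.0, 2.4, 3.8]
gripper_width: 0.153
finger_force: 49.3
```

```bash
python3 st.py
```

```text
[ 0.62682303 -0.18405583  0.02207912] [179.96963551  34.98396034 164.05618175] [ 0.86  0.98 -1.09  2.25  2.1   0.94 -0.36]
```

>>> send_rows([
  [[-0.041,0,0.029,0,0,0],[-0.098,0,0.069,0,0,0],[-0.164,0,0.115,0,0,0],[-0.229,0,0.161,0,0,0],[-0.295,0,0.207,0,0,0],[-0.35,0,0.245,0,0,0],[-0.389,0,0.272,0,0,0],[-0.389,0,0.272,0,0,0]],
])

```text
clock: 28.1
tool_pos: [0.6632, -0.1944, 0.0221]
ee_rot: [3.141, 0.611, 2.864]
contact_force: [-2.5, 2.4, 5.1]
gripper_width: 0.153
finger_force: 49.8
```

>>> send_rows([
  [[-0.016,0,0.011,0,0,0],[-0.033,0,0.023,0,0,0],[-0.049,0,0.034,0,0,0],[-0.066,0,0.046,0,0,0],[-0.066,0,0.046,0,0,0]],
])

```text
clock: 28.6
tool_pos: [0.6688, -0.1959, 0.0221]
ee_rot: [3.141, 0.61, 2.864]
contact_force: [-7.8, 3.3, 9.3]
gripper_width: 0.156
finger_force: 50.6
```

>>> send_rows([
  [[-0.01,0,0.007,0,0,0],[-0.02,0,0.014,0,0,0],[-0.02,0,0.014,0,0,0]],
])

```text
clock: 28.9
tool_pos: [0.6705, -0.1964, 0.0221]
ee_rot: [3.141, 0.61, 2.864]
contact_force: [-9.2, 3.4, 10.9]
gripper_width: 0.158
finger_force: 50.8
```

>>> send_rows([
  [[-0.01,0,0.007,0,0,0],[-0.02,0,0.014,0,0,0],[-0.02,0,0.014,0,0,0]],
])

```text
clock: 29.2
tool_pos: [0.6724, -0.197, 0.0221]
ee_rot: [3.141, 0.61, 2.864]
contact_force: [-9.3, 2.6, 11.0]
gripper_width: 0.153
finger_force: 50.8
```

>>> send_rows([
  [[-0.01,0,0.007,0,0,0],[-0.02,0,0.014,0,0,0],[-0.02,0,0.014,0,0,0]],
])

```text
clock: 29.5
tool_pos: [0.6736, -0.1973, 0.022]
ee_rot: [-3.142, 0.609, 2.865]
contact_force: [-14.9, 3.5, 15.4]
gripper_width: 0.157
finger_force: 51.9
```

>>> send_rows([
  [[-0.01,0,0.007,0,0,0],[-0.02,0,0.014,0,0,0],[-0.02,0,0.014,0,0,0]],
])

```text
clock: 29.8
tool_pos: [0.6736, -0.1973, 0.022]
ee_rot: [-3.141, 0.607, 2.866]
contact_force: [-29.9, 4.5, 27.0]
gripper_width: 0.158
finger_force: 54.6
```

>>> send_rows([
  [[0.012,0,-0.009,0,0,0],[0.025,0,-0.017,0,0,0],[0.025,0,-0.017,0,0,0]],
])

```text
clock: 30.1
tool_pos: [0.6736, -0.1973, 0.0221]
ee_rot: [3.141, 0.61, 2.864]
contact_force: [-10.6, 2.8, 11.5]
gripper_width: 0.154
finger_force: 51.2
```

>>> send_rows([
  [[0,0,0,0,0,0],[0,0,0,0,0,0],[0,0,0,0,0,0],[0,0,0,0,0,0]],
], fingers=0.2)

```text
clock: 30.5
tool_pos: [0.6744, -0.1987, 0.0213]
ee_rot: [-3.141, 0.61, 2.862]
contact_force: [-0.1, 0.4, -0.3]
gripper_width: 0.402
finger_force: 0.0
```

>>> send_rows([
  [[0,0,-0.15,0,0,0],[0,0,-0.4,0,0,0],[0,0,-0.7,0,0,0],[0,0,-1,0,0,0],[0,0,-1,0,0,0],[0,0,-1,0,0,0]],
])

```text
clock: 31.1
tool_pos: [0.6304, -0.1863, 0.0878]
ee_rot: [-3.14, 0.611, 2.863]
contact_force: [-0.0, -0.6, -0.0]
gripper_width: 0.402
finger_force: 0.0
```

```bash
python3 st.py; python3 - <<'E'
from plan import *
p,d,K,T=cap('wrist','w10.png');W=cloud(d,K,T)
a=np.radians(-16);U=np.array([np.cos(a),np.sin(a)]);V=np.array([-U[1],U[0]]);O=np.array([.6842,-.2010])
q=W[...,:2]-O;u=q@U;v=q@V;g=p.max(-1)
m=(g<70)&(W[...,2]>.046)&(W[...,2]<.056)&(u>-.09)&(u<.02)&(abs(v)<.02)
print('tab u',np.percentile(u[m],[1,99]),'v',np.percentile(v[m],[1,99]),m.sum())
E
```

```text
[ 0.63040939 -0.18629117  0.08777763] [-179.92173006   35.0236919   164.02079425] [ 0.89  0.83 -1.12  2.21  1.92  0.82 -0.25]
tab u [-0.03717268 -0.01549153] v [-0.00539393  0.00729671] 420
```

View pics/w10.png

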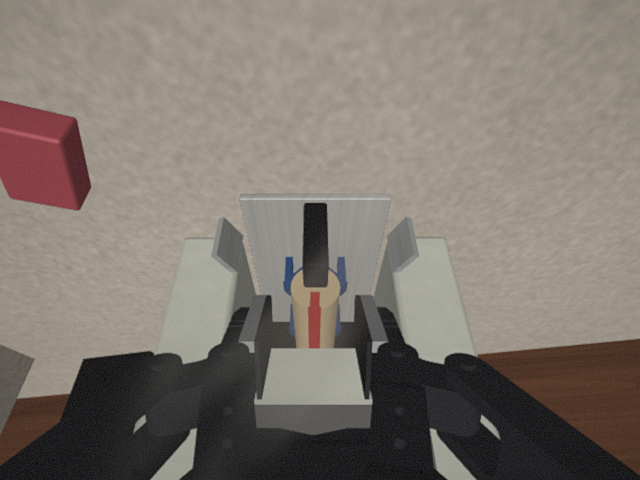

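The tray is home: the tab centre is 26 mm outside the opening against 25 mm expected. The bar sits in the saddles with its line up (column 315), and the fingers are clear.

>>> send_rows([
  [[0,0,-0.2,0,0,0],[0,0,-0.4,0,0,0],[0,0,-0.4,0,0,0],[0,0,-0.4,0,0,0],[0,0,-0.4,0,0,0]],
])

```text
clock: 31.65
tool_pos: [0.6129, -0.1811, 0.1123]
ee_rot: [3.141, 0.609, 2.862]
contact_force: [-0.2, -0.3, -0.2]
gripper_width: 0.4
finger_force: 0.0
```

```bash
python3 -c "
from plant import bot; print(bot.job_done())"
```

```text
the job is handed in; nothing more can be done
None
```

I rolled the bar until its red line faced up, laid it in the saddles and slid the tray home against the stop; the job was handed in at 31.7 s with the gripper clear, and no verdict came back.

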